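Chock a culture vessel on its draining deck and open the stop bar

TASK

The glass culture vessel lies on the sloping draining deck and only the orange stop bar keeps it from rolling down. Slide the yellow chock, toe first, under the bar and against the low side of the vessel's glass, and push it uphill until the vessel is wedged snugly against the sprung rubber back pad, with a firm but gentle push of about 10 N at the hand, sliding the chock along the deck (a third or so of the push goes into friction, and the glass must never take more than 11 N). Let go, then swing the bar well open by its black knob, so that the chock alone holds the vessel tight against the pad; do not touch the vessel with the gripper and leave the other things on the bench where they are.

Things in the scene. Friction and masses are not known exactly. Their poses are not given: they have to be found in the camera images.
- deck: Fixed stainless draining deck, 280 mm (its x) by 305 mm (its y). Its top face is a plane that rises 5 degrees towards the deck's +y (uphill). Origin: on the bench, 30 mm straight below the top face, which runs from y = -169 mm (low edge) to +134 mm. Axes: x level, along the vessel; y horizontal, uphill; z vertical.
- backstop: Foot of the back stop, fixed on the deck uphill of the vessel; it carries a black rubber pad 150 mm wide, centred 45 mm above the deck face, facing downhill. How far down the pad is set changes each time and is not measured: 5 to 23 mm lie between vessel and pad at the start. The pad yields 1 mm per 10 N.
- vessel_center (a point): Centre of the loose glass vessel, about 0.9 kg, its axis (own x) along the deck's x: glass 80 mm in diameter between two steel end flanges 90 mm in diameter, 16 mm thick; 130 mm long in all. It rolls on the flanges, centre 45 mm above the deck face, and leans on the bar at the start. Rolling it uphill with the chock takes only a few N.
- chock_grip (a point): Grip point of the loose yellow rubbery chock (0.2 kg, friction about 1): on its rear block, 25 mm ahead of the rear face, 17 mm above its underside. Block 40 mm wide (x, grip here), 72 long (y), 34 high; then a ramp falls at 32 degrees towards +y to a 5 mm toe 93 mm ahead of this point. On the deck it meets the glass when this point is 105 mm downhill of the vessel's centre. Starts on the bench.
- bar (a joint): Angle of the orange stop bar: 0 = closed across the vessel's low side (start), grows to 1.3 rad as its knob end swings downhill (anticlockwise from above) about an axis square to the deck face. Stiff (0.25 N m of friction), stays where left. The bar is 12 mm thick, its underside 38 mm above the deck face: the chock passes below.
- bar_knob (a point): Middle of the upright black knob at the bar's free end: 16 mm in diameter, 28 mm high, this point 64 mm above the deck face, 215 mm from the hinge axis. With the bar closed the knob's centre stands 45 mm (37 to 53) beyond the vessel's end, along the deck's -x.
- bar_hinge (a point): Point on the bar's hinge axis, level with the knob's middle (64 mm above the deck face), fixed to the deck at its x = +105 mm, above a post 22 mm across. Same axes as the deck.
- media_bottle: Bystander: the blue-capped glass bottle, to be left alone; origin at the centre of its underside.
- white_bottle: Bystander: the white bottle, to be left alone; origin at the centre of its underside.
- vial_a: Bystander: the amber vial, to be left alone; origin at the centre of its underside.
- vial_b: Bystander: the other amber vial, to be left alone; origin at the centre of its underside.
- beaker: Bystander: the beaker, to be left alone; origin at the centre of its underside.
- spanner: Bystander: the spanner, to be left alone; origin at the centre of its underside.
Not all that is in view belongs to the job. There is more than one size of the part that bears chock_grip; the job needs the larger.

How it is judged:
By the outcome, as a careful person would: the job done as asked, in the order asked, and still so for the second after the job is handed in, with the robot touching nothing.
It also fails if it takes over 72 s, if anything falls off the work surface, if the arm or the gripper's body presses on something with over 40 N, if the wrist force passes 120 N, or if a joint passes its speed limit or range.

ROBOT

A 6-joint arm with a two-finger parallel gripper is mounted at the origin on the work surface. World frame = base frame: x ahead of the robot, y to its left, z up, the work surface at z = 0. Lengths are in m, angles in degrees, forces in N, time in s.
With the tool pointing down it reaches from about 0.3 to 0.75 m from the base axis. Payload 8.5 kg.
Tool frame: the origin (TCP) lies on the centre line of the jaws, within the pads' length; the fingertips stand 17 mm ahead of it and the grasp point (between the pads) lies 2 mm behind it; z points along the fingers, y is the direction in which the jaws open and shut (so a half turn about z gives the same grasp; the last joint's range is limited). The gripper opens to 85 mm and grips with 20 to 120 N. Pads are 22 mm wide; open, the fingers measure 114 mm over their backs; the gripper's body (76 mm by 85 mm) begins 54 mm behind the grasp point. The pads swing forward as they close: fully open they stand 13 mm farther back than shut.
Start: joints at [51.835, 21.807, 74.336, -0, 83.858, -12.336], TCP at [0.24, 0.495, 0.248] pointing down, gripper open.
Joint ranges: [-178.18, 178.18], [-50.72, 133.34], [12.68, 142.11], [-81.47, 261.47], [9.98, 163.14], [-165.26, 165.26]. Speed limits (degrees/s): [136.94, 136.94, 180, 180, 180, 180].

INTERFACE

Orientations are given as a 3x3 rotation matrix whose columns are the frame's x, y, z axes.
In Python, from rig import env, imaging, close_job gives the robot as it stands.
- The arm moves only by the tool step_arm, never from a script. Its argument "steps" is one flat list of numbers, 7 for each row, row after row: the opening, from 0 (shut) to 1 (fully open), then the shift along the tool's x, y, z as a fraction of full scale, then the turn, a rotation vector about the tool's x, y, z as a fraction of full scale. A call has 1 to 10 rows; each row is the pose to reach, as a shift and turn from the pose commanded when the call began, along the tool's axes at that moment; what a row does not reach only later rows make up. Full scale, the value 1, is 0.3 m for a shift and 45 degrees for a turn. A row lasts 1/10 s, in which the tool goes at most 50 mm and 8.59 degrees, less where a joint would pass 70% of its speed; a pose out of reach is approached as far as the arm can. A call with a number of a shift or a turn outside -1 to 1 is refused whole. A call with a gripper value outside its range is refused whole. The fingers move at their own pace and stop on an object; "grip_force" is the grip in N (left out, the last holds). Time passes only in rows, so rows that repeat a pose let the fingers close. It gives the time, the measured TCP pose, the force and the opening at its end, in the units of the state.
- env.observe(): the state, without advancing time (a new reading comes with each control period).
- imaging.get_image(name): name is "side" or "top"; returns (picture, depth): 400x640x3 uint8, blue, green, red; 400x640 float32, m along the optical axis (not along the pixel's ray), 0 where there is no reading.
- imaging.get_calibration(name): a dict with "camera_matrix" (3x3 intrinsics, pixels), "world_from_camera" (4x4, takes a point from camera to world coordinates). Camera axes: x right, y down, z forward; pixel columns grow to the right and rows downward; lengths in m; the calibration is good to about 2 mm. A picture is of the moment at which its call begins. get_calibration takes no time and is no camera call.
- close_job(): hands the job in, once; it reports no verdict.
Trained networks look in the newest picture that a camera, given by its name, has taken for a name from the list of things; names that differ only in an ending like _2 or _b are one class to them, and where a whole thing is asked for, a point or a joint stands for the part that bears it (a point fixed in the world has none). Each returns a list of dicts, best first, with "score" (0 to 1); they miss things now and then, are a little off and sometimes report something else, mostly with a low value. They report only what shows in the picture. A call takes as long as a camera call. They do not tell look-alikes from the thing itself.
- imaging.spot_in(camera, target): "pixel" ([column, row] in pixels, amid what is visible of it).
- imaging.regions_of(camera, target): "mask" (400x640 bool, what is visible of it) and "pixel" ([column, row] in pixels, amid what is visible of it).
- imaging.pinpoint(camera, target): "pixel" ([column, row] in pixels: a listed point, or the origin of a listed thing).
The state is a dict: "time_s": time; "q": joint angles; "qvel": joint speeds; "joint_efforts": joint torques, N m; "position": TCP position; "tool_rot": TCP orientation; "ft_force": force on the tool from outside, world axes, zero at the start; "wrist_torque": the same for the moment, N m; "grip_width": finger opening in m.
Only numpy, scipy, OpenCV 4.12 (cv2) and the standard library are available. Lean on these libraries where they do the work, as an engineer would, in place of code of your own. Each camera call takes 0.05 s, during which the arm holds its last target.

## Working session

There is one attempt and no reset: what is moved stays moved. The work goes in short steps, Python scripts to look and compute and a tool call to move; the robot and the scene stay as the last step left them, time stands still between calls to the robot, and variables do not carry over. Pictures are saved under pics/ and viewed, and the job is handed in when it is done.

Besides the shell and the picture viewer there is one more tool, called after "Request:" by a JSON object that holds its "name" and its "arguments". step_arm: Moves the arm, as the interface text tells. Shift numbers are shares of 0.3 m and turn numbers shares of 45 degrees, none past 1 either way. Its arguments: {"type":"object","properties":{"steps":{"type":"array","items":{"type":"number"}},"grip_force":{"type":"number"}},"required":["steps"]}

```bash
ls; mkdir -p pics
python3 - <<'E'
from rig import env, imaging
import cv2, numpy as np
s=env.observe(); print(s)
for n in ("side","top"):
    im,d=imaging.get_image(n); cv2.imwrite(f"pics/{n}0.png",im); np.save(f"d_{n}0.npy",d)
    c=imaging.get_calibration(n); print(n,np.array(c["camera_matrix"]).round(1).tolist(),np.array(c["world_from_camera"]).round(4).tolist())
E
```

```text
pics
{'time_s': 0.0, 'q': array([ 5.18340020e+01,  2.18426914e+01,  7.43861333e+01,  1.80673744e-03,
        8.38569203e+01, -1.23354258e+01]), 'qvel': array([ 0.02617169, -0.05393465,  0.04284956,  0.047149  ,  0.08328695,
       -0.05017231]), 'joint_efforts': array([ 3.42983303e-04, -4.48449540e+01, -2.31279945e+01, -5.32181991e-05,
        4.56789450e-03,  4.76718995e-06]), 'position': array([0.2394642 , 0.49483612, 0.24768769]), 'tool_rot': array([[-9.00084764e-01,  4.35713801e-01, -9.49420462e-04],
       [ 4.35714694e-01,  9.00084088e-01, -1.15723573e-03],
       [ 3.50334674e-04, -1.45528669e-03, -9.99998880e-01]]), 'ft_force': array([0.07174838, 1.06245863, 0.04217165]), 'wrist_torque': array([0.02481417, 0.01630875, 0.00618171]), 'grip_width': 0.08529874473414749}
side [[446.1, 0.0, 313.8], [0.0, 446.1, 192.2], [0.0, 0.0, 1.0]] [[-0.9734, -0.1254, 0.1916, 0.2886], [-0.2289, 0.5124, -0.8276, 0.9909], [0.0056, -0.8495, -0.5275, 0.7466], [0.0, 0.0, 0.0, 1.0]]
top [[426.3, 0.0, 321.0], [0.0, 426.3, 202.4], [0.0, 0.0, 1.0]] [[0.0142, -0.9899, 0.1409, 0.3923], [-0.9998, -0.0118, 0.0177, -0.0444], [-0.0159, -0.1411, -0.9899, 1.1696], [0.0, 0.0, 0.0, 1.0]]
```

View pics/side0.png

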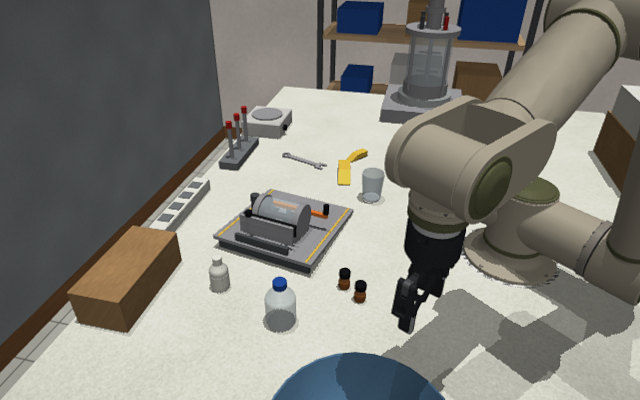

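View pics/top0.png

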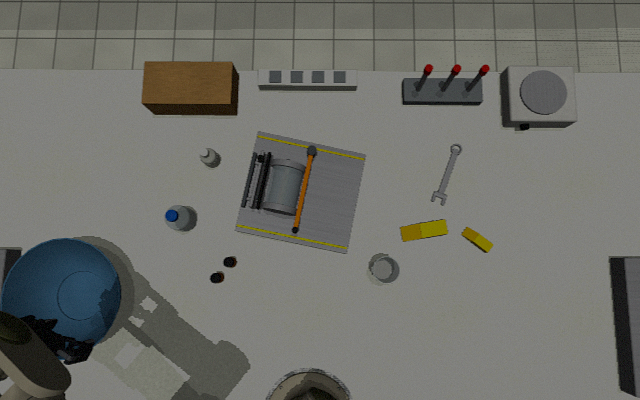

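```bash
cat > h.py <<'E'
import numpy as np, cv2
from rig import env, imaging
C={n:imaging.get_calibration(n) for n in("side","top")}
K={n:np.array(C[n]["camera_matrix"]) for n in C}; T={n:np.array(C[n]["world_from_camera"]) for n in C}
def ray(n,p):
    d=T[n][:3,:3]@np.linalg.inv(K[n])@np.array([p[0],p[1],1.]); return T[n][:3,3],d
def atz(n,p,z):
    o,d=ray(n,p); return o+d*(z-o[2])/d[2]
def cloud(n,dep):
    v,u=np.indices(dep.shape); P=np.stack([u,v,np.ones_like(u)],-1)@np.linalg.inv(K[n]).T*dep[...,None]
    return P@T[n][:3,:3].T+T[n][:3,3]
def proj(n,P):
    Q=np.linalg.inv(T[n])@np.append(P,1); q=K[n]@Q[:3]; return q[:2]/q[2]
def tri(pa,pb):
    o1,d1=ray("side",pa);o2,d2=ray("top",pb)
    A=np.stack([d1,-d2],1); s=np.linalg.lstsq(A,o2-o1,rcond=None)[0]
    a=o1+d1*s[0];b=o2+d2*s[1]; return (a+b)/2,np.linalg.norm(a-b)
E
python3 - <<'E'
from h import *
for t in("deck","vessel_center","chock_grip","bar_knob","bar_hinge","backstop"):
    r={}
    for n in("side","top"):
        try:
            L=imaging.pinpoint(n,t); r[n]=L
            print(t,n,[(np.round(x["pixel"],1).tolist(),round(x["score"],2)) for x in L[:4]])
        except Exception as e: print(t,n,e)
    if all(r.get(n) for n in("side","top")):
        for a in r["side"][:2]:
            for b in r["top"][:2]:
                P,e=tri(a["pixel"],b["pixel"]); print("   ",P.round(4),round(e,4))
im,d=imaging.get_image("top"); X=cloud("top",d)
hsv=cv2.cvtColor(im,cv2.COLOR_BGR2HSV)
cv2.imwrite("pics/top_z1.png",cv2.resize(im[110:270,220:420],None,fx=4,fy=4,interpolation=cv2.INTER_CUBIC)[:600])
cv2.imwrite("pics/top_z2.png",cv2.resize(im[190:270,390:510],None,fx=6,fy=6,interpolation=cv2.INTER_CUBIC))
print(X[230,408].round(4),X[228,436].round(4),X[215,420].round(4),X[170,350].round(4), X[230,350].round(4),X[240,245].round(4))
E
```

```text
deck side [([284.4, 230.9], 0.61), ([348.0, 164.5], 0.51)]
deck top [([293.7, 195.0], 0.59)]
    [0.5821 0.0529 0.0116] 0.0106
    [0.4828 0.0295 0.2342] 0.1159
vessel_center side [([277.9, 216.0], 0.83)]
vessel_center top [([282.6, 188.2], 0.93), ([266.8, 183.6], 0.69)]
    [0.5901 0.0771 0.0762] 0.0119
    [0.5875 0.1129 0.103 ] 0.0067
chock_grip side [([347.6, 166.8], 0.72), ([362.2, 153.6], 0.45)]
chock_grip top [([482.5, 247.9], 0.93), ([434.9, 222.8], 0.67)]
    [ 0.4698 -0.4792 -0.0559] 0.0571
    [ 0.4908 -0.332   0.0222] 0.0262
    [ 0.4418 -0.4582  0.0141] 0.0062
    [ 0.4636 -0.3163  0.0872] 0.0678
bar_knob side [([328.3, 209.6], 0.67)]
bar_knob top [([294.1, 234.0], 0.7)]
    [0.4665 0.042  0.0941] 0.005
bar_hinge side [([251.8, 188.2], 0.77), ([278.9, 217.4], 0.34)]
bar_hinge top [([310.2, 155.5], 0.59)]
    [0.6781 0.0072 0.1052] 0.0262
    [0.6519 0.003  0.0228] 0.0668
backstop side [([269.8, 238.7], 0.6)]
backstop top [([267.1, 184.2], 0.69)]
    [0.6037 0.1232 0.0346] 0.0034
[ 0.4841 -0.2597  0.016 ] [ 0.4891 -0.3312  0.0313] [ 0.5273 -0.2967 -0.0023] [ 0.6481 -0.1026  0.0146] [ 0.4819 -0.1032  0.0178] [0.4518 0.1829 0.0044]
```

Run:
```python
import cv2
im=cv2.imread("pics/side0.png")
cv2.imwrite("pics/side_z1.png",cv2.resize(im[140:280,200:390],None,fx=4,fy=4,interpolation=cv2.INTER_CUBIC))
```

```text
(no output)
```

View pics/top_z1.png

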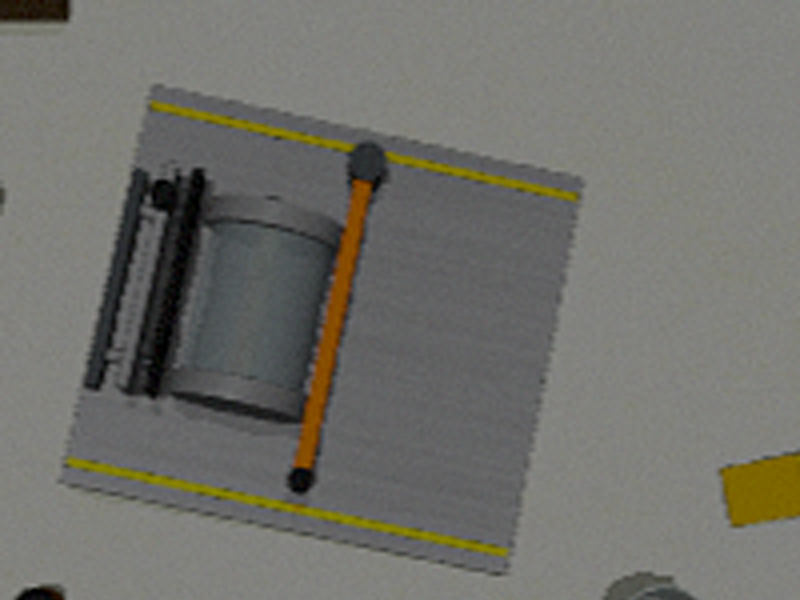

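View pics/top_z2.png

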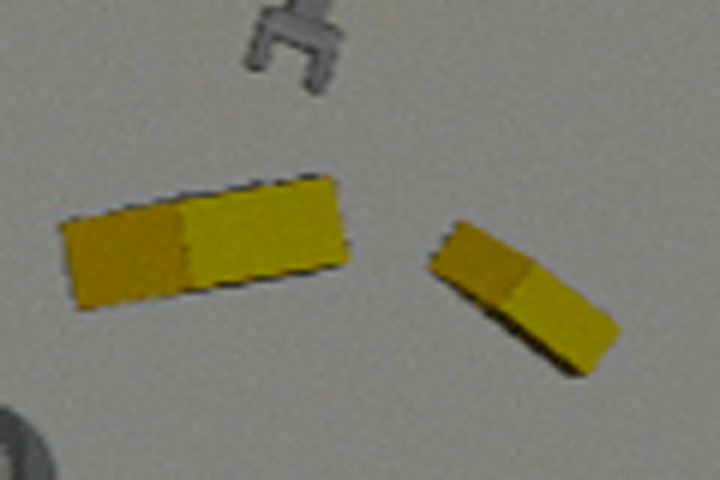

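View pics/side_z1.png

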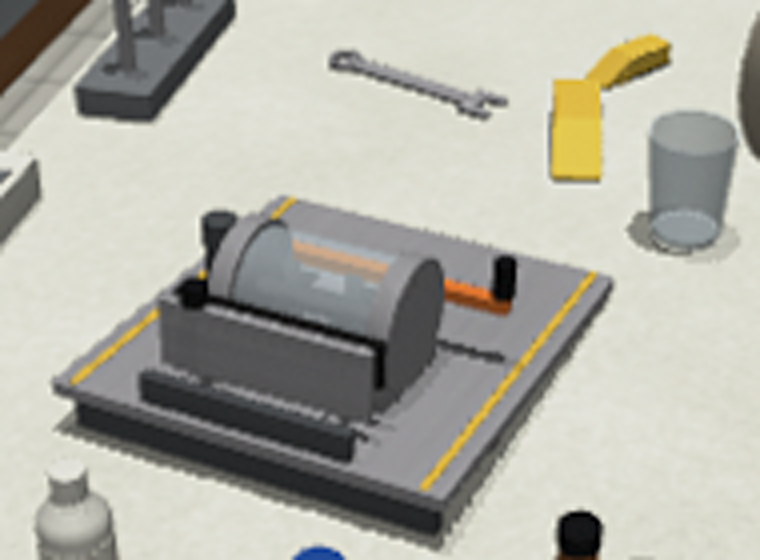

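```bash
cat > fit.py <<'E'
from h import *
from scipy.optimize import least_squares
t5=np.tan(np.radians(5))
def dfun(p,yd,xd,zface):  # deck coords (horizontal x,y, vertical above face along z normal approx)
    c,s=np.cos(p[2]),np.sin(p[2]); n=np.array([0,-np.sin(np.radians(5)),np.cos(np.radians(5))])
    L=np.array([xd,yd,0.03+yd*t5])+n*zface
    return np.array([p[0]+c*L[0]-s*L[1],p[1]+s*L[0]+c*L[1],L[2]])
E
python3 - <<'E'
from fit import *
z=lambda a:(a[0]/4+220-.4,a[1]/4+110-.4)
obs=[(.140,.134,z((155,85))),(.140,-.169,z((582,180))),(-.140,-.169,z((506,574))),(-.140,.134,z((62,480)))]
f=lambda p:np.concatenate([proj("top",dfun(p,y,x,0))-np.array(u) for x,y,u in obs])
r=least_squares(f,[.58,.05,-.2]); p=r.x
print(p.round(4),np.degrees(p[2]),r.fun.round(2))
np.save("deck.npy",p)
# check side
for x,y,_ in obs: print(proj("side",dfun(p,y,x,0)).round(1))
im,d=imaging.get_image("top"); X=cloud("top",d)
c,s=np.cos(p[2]),np.sin(p[2])
def todeck(P):
    q=P-np.array([p[0],p[1],0]); x=c*q[...,0]+s*q[...,1]; y=-s*q[...,0]+c*q[...,1]
    a=np.radians(5); zz=q[...,2]-.03
    return np.stack([x,y*np.cos(a)+zz*np.sin(a),-y*np.sin(a)+zz*np.cos(a)],-1)
D=todeck(X)
m=(abs(D[...,0])<.13)&(D[...,1]<-.10)&(D[...,1]>-.16)&(d>0)
print("face height err downhill",np.median(D[m][:,2]),D[m][:,2].std())
# knob/hinge/bar by pixel
hsv=cv2.cvtColor(im,cv2.COLOR_BGR2HSV)
bar=cv2.inRange(hsv,(5,150,60),(18,255,255))>0
bar&=(np.abs(D[...,0])<.14)&(abs(D[...,1])<.15)
B=D[bar]; k=np.polyfit(B[:,0],B[:,1],1); print("bar y at x=0",k,"height",np.median(B[:,2]),B[:,0].min(),B[:,0].max())
# vessel flange profile
for x0 in np.arange(-.08,.09,.01):
    mm=(abs(D[...,0]-x0)<.004)&(D[...,1]>-.05)&(D[...,1]<.12)&(D[...,2]>.03)&(d>0)
    Q=D[mm]
    if len(Q): 
        i=Q[:,2].argmax(); print(round(x0,3),len(Q),Q[i].round(4))
# chock
ye=cv2.inRange(hsv,(18,150,60),(35,255,255))>0
n,lab,st,ce=cv2.connectedComponentsWithStats(ye.astype(np.uint8))
for i in range(1,n):
    if st[i,4]>80: print(st[i],ce[i],np.median(X[lab==i],0).round(4))
print(proj("top",dfun(p,0,0,0)),)
E
```

```text
[ 0.588   0.0463 -0.1897] -10.870293988382123 [-0.28 -0.54  0.69 -0.52  0.07  0.45 -0.47  0.52]
[212.7 234.9]
[269.9 188.3]
[353.8 209. ]
[311.2 264.7]
face height err downhill -0.00016729625721703927 0.002150524159011863
bar y at x=0 [ 0.00432792 -0.0208084 ] height 0.0495678672950937 -0.1000298935501062 0.09791542458315182
-0.08 14 [-0.0785 -0.0208  0.053 ]
-0.07 178 [-0.0671  0.0277  0.0928]
-0.06 155 [-0.0632  0.0337  0.0921]
-0.05 143 [-0.0489  0.0294  0.0876]
-0.04 144 [-0.0384  0.0164  0.0881]
-0.03 137 [-0.0323  0.0355  0.0885]
-0.02 138 [-0.0193  0.0359  0.0875]
-0.01 137 [-0.0139  0.0345  0.088 ]
-0.0 138 [-0.0032  0.0317  0.0898]
0.01 140 [0.0108 0.0271 0.0901]
0.02 129 [0.0203 0.0317 0.0891]
0.03 136 [0.0285 0.0309 0.0884]
0.04 168 [0.0434 0.0316 0.0917]
0.05 157 [0.052  0.0257 0.0944]
0.06 69 [0.0561 0.0215 0.0919]
0.07 39 [0.0679 0.1027 0.0668]
0.08 14 [ 0.0771 -0.0195  0.0525]
[146  62  33  24 201] [162.63681592  73.49751244] [0.8918 0.4071 0.0896]
[172  65  18  28  88] [181.22727273  80.47727273] [0.8688 0.3527 0.0895]
[190  72  23  23 125] [200.896  83.256] [0.863  0.3027 0.0893]
[212  89  18  15  86] [219.8255814  95.3255814] [0.8315 0.2485 0.0897]
[258 135  51  13 107] [282.71028037 141.29906542] [0.7219 0.0827 0.035 ]
[316 148  48  12 100] [339.61 153.74] [ 0.692  -0.0717  0.0213]
[400 219  48  23 687] [423.69432314 229.91557496] [ 0.4836 -0.2967  0.0316]
[237 225 110  24 241] [291.593361   236.33609959] [0.4626 0.0551 0.0288]
[462 227  31  25 322] [477.11801242 238.88509317] [ 0.4622 -0.4425  0.0209]
[295.31378846 189.90102294]
```

Run:
```python
from fit import *
z=lambda a:np.array((a[0]/6+390-.4,a[1]/6+190-.4))
obs=[(.02,-.025,.034,(333,176)),(-.02,-.025,.034,(350,262)),(.02,.047,.034,(183,205)),(-.02,.047,.034,(190,288)),(.02,.093,.005,(62,225)),(-.02,.093,.005,(78,310))]
def cw(p,x,y,zz):
    c,s=np.cos(p[2]),np.sin(p[2]); return np.array([p[0]+c*x-s*y,p[1]+s*x+c*y,zz])
f=lambda p:np.concatenate([proj("top",cw(p,x,y,h))-z(u) for x,y,h,u in obs])
r=least_squares(f,[.49,-.33,0.1]); p=r.x; print(p.round(4),np.degrees(p[2]).round(2),r.fun.round(2))
for x,y,h,u in obs: print(proj("side",cw(p,x,y,h)).round(1))
s=env.observe(); print(s["time_s"])
dk=np.load("deck.npy"); print(dfun(dk,-.02,-.11,.064),dfun(dk,.03,0,.045))
```

```text
[ 0.4897 -0.335   0.1752] 10.04 [ 0.31 -0.12  0.52  0.37 -1.32 -0.59  0.42  0.42 -0.   -0.22  0.08  0.12]
[338.5 159.3]
[350.2 159.6]
[338.4 169.4]
[350.5 169.8]
[337.9 184.1]
[350.3 184.5]
0.8
[0.47512578 0.04188664 0.09200669] [0.59289361 0.07187122 0.07745342]
```

```bash
cat > plan.py <<'E'
from fit import *
from scipy.spatial.transform import Rotation as Ro
import json,os
# commanded pose file
def load():
    if os.path.exists("cmd.npz"):
        d=np.load("cmd.npz"); return d["p"],d["R"]
    s=env.observe(); R=Ro.from_matrix(s["tool_rot"]).as_matrix(); return np.array([.24,.495,.248]),R
def apply(row): # row 6 fractions: update commanded pose
    p,R=load(); row=np.array(row,float)
    p=p+R@(row[:3]*.3); R=R@Ro.from_rotvec(np.radians(row[3:]*45)).as_matrix(); np.savez("cmd.npz",p=p,R=R); return p,R
def frac(pt,Rt,p=None,R=None):
    if p is None: p,R=load()
    s=R.T@(np.array(pt)-p)/.3; r=np.degrees(Ro.from_matrix(R.T@Rt).as_rotvec())/45
    return np.round(np.concatenate([s,r]),4)
def rot(yaw_y,tilt=None,yawdeck=None):
    # tool y at world yaw (deg); tool z down. optional deck normal
    y=np.radians(yaw_y); Y=np.array([np.cos(y),np.sin(y),0]); Z=np.array([0,0,-1.])
    if tilt is not None:
        Z=-tilt; Y=Y-Z*(Y@Z); Y/=np.linalg.norm(Y)
    return np.stack([np.cross(Y,Z),Y,Z],1)
dk=np.load("deck.npy")
c,s_=np.cos(dk[2]),np.sin(dk[2]); a5=np.radians(5)
def d2w(v): return np.array([c*v[0]-s_*v[1],s_*v[0]+c*v[1],v[2]])
N=d2w(np.array([0,-np.sin(a5),np.cos(a5)])); UP=d2w(np.array([0,np.cos(a5),np.sin(a5)])); DX=d2w(np.array([1.,0,0])); O=np.array([dk[0],dk[1],.03])
def D(x,y,z): return O+DX*x+UP*y+N*z   # face coords (along slope)
def Dinv(P): q=np.array(P)-O; return np.array([q@DX,q@UP,q@N])
E
python3 - <<'E'
from plan import *
p,R=load(); np.savez("cmd.npz",p=p,R=R)
Rt=rot(10.0)
# three legs
t=np.array([.49,-.335,.248]); p0=p
Rm=rot(10+9.5)
print(frac(p0+(t-p0)*.34,Rm), "full",frac(t,Rt))
E
```

```text
[-0.6648 -0.7233 -0.      0.     -0.      0.9927] full [-1.9554 -2.1273 -0.      0.     -0.      1.2038]
```

Request:
{"name": "step_arm", "arguments": {"steps": [1, -0.66, -0.72, 0, 0, 0, 1, 1, -0.66, -0.72, 0, 0, 0, 1, 1, -0.66, -0.72, 0, 0, 0, 1, 1, -0.66, -0.72, 0, 0, 0, 1, 1, -0.66, -0.72, 0, 0, 0, 1, 1, -0.66, -0.72, 0, 0, 0, 1, 1, -0.66, -0.72, 0, 0, 0, 1, 1, -0.66, -0.72, 0, 0, 0, 1]}}

```text
time_s: 1.6
position: [0.324, 0.2139, 0.2485]
tool_rot: [[-0.326, 0.945, 0.0], [0.945, 0.326, 0.0], [0.0, 0.001, -1.0]]
ft_force: [0.6, -0.0, -0.9]
grip_width: 0.0858
```

Run:
```python
from plan import *
p,R=apply([-.66,-.72,0,0,0,1]); s=env.observe()
print(p,s["position"],np.degrees(Ro.from_matrix(R.T@s["tool_rot"]).magnitude()),s["ft_force"],s["time_s"])
t=np.array([.49,-.335,.248]); print(frac(p+(t-p)*.5,rot(10)))
print(frac(t,rot(10)))
```

```text
[0.32411911 0.21431517 0.24799685] [0.32403548 0.21390571 0.24853021] 0.1292004460021325 [ 0.64948323 -0.0198201  -0.91027361] 1.6
[-0.9555 -0.0395 -0.      0.     -0.      0.2038]
[-1.9111 -0.0791 -0.      0.     -0.      0.2038]
```

Request:
{"name": "step_arm", "arguments": {"steps": [1, -0.95, -0.04, 0, 0, 0, 0.2, 1, -0.95, -0.04, 0, 0, 0, 0.2, 1, -0.95, -0.04, 0, 0, 0, 0.2, 1, -0.95, -0.04, 0, 0, 0, 0.2, 1, -0.95, -0.04, 0, 0, 0, 0.2, 1, -0.95, -0.04, 0, 0, 0, 0.2, 1, -0.95, -0.04, 0, 0, 0, 0.2]}}

```text
time_s: 2.3
position: [0.4076, -0.0609, 0.2481]
tool_rot: [[-0.175, 0.985, 0.0], [0.985, 0.175, -0.0], [-0.0, 0.0, -1.0]]
ft_force: [1.3, -0.3, 1.0]
grip_width: 0.0854
```

Run:
```python
from plan import *
p,R=apply([-.95,-.04,0,0,0,.2]); s=env.observe()
print(p,s["position"],s["ft_force"],s["time_s"])
t=np.array([.49,-.335,.12]); print(frac(t,rot(10)))
```

```text
[ 0.40638311 -0.05881783  0.2479938 ] [ 0.40762567 -0.06088788  0.24805246] [ 1.32528182 -0.33642396  1.01939543] 2.3
[-0.9554  0.1117  0.4266  0.     -0.      0.0038]
```

Request:
{"name": "step_arm", "arguments": {"steps": [1, -0.955, 0.112, 0.2, 0, 0, 0, 1, -0.955, 0.112, 0.2, 0, 0, 0, 1, -0.955, 0.112, 0.3, 0, 0, 0, 1, -0.955, 0.112, 0.3, 0, 0, 0, 1, -0.955, 0.112, 0.427, 0, 0, 0, 1, -0.955, 0.112, 0.427, 0, 0, 0, 1, -0.955, 0.112, 0.427, 0, 0, 0, 1, -0.955, 0.112, 0.427, 0, 0, 0, 1, -0.955, 0.112, 0.427, 0, 0, 0]}}

```text
time_s: 3.2
position: [0.4906, -0.3329, 0.1202]
tool_rot: [[-0.179, 0.984, -0.0], [0.984, 0.179, 0.001], [0.001, -0.0, -1.0]]
ft_force: [1.0, 0.0, 0.7]
grip_width: 0.0854
```

Run:
```python
from plan import *
p,R=apply([-.955,.112,.427,0,0,0]); s=env.observe()
print(p,s["position"],s["ft_force"],s["time_s"],s["grip_width"])
for n in("top","side"):
    im,d=imaging.get_image(n); cv2.imwrite(f"pics/{n}1.png",im)
    u=proj(n,p).astype(int); x0,y0=max(u[0]-60,0),max(u[1]-50,0)
    cv2.imwrite(f"pics/{n}1z.png",cv2.resize(im[y0:y0+110,x0:x0+130],None,fx=5,fy=5))
t=np.array([.49,-.335,.022]); print(frac(t,rot(10)))
```

```text
[ 0.49005724 -0.33487772  0.11989072] [ 0.49058831 -0.33294911  0.12024989] [0.96618593 0.00152531 0.6891107 ] 3.2 0.08538496623675787
[-4.000e-04 -3.000e-04  3.263e-01  0.000e+00 -0.000e+00  3.800e-03]
```

View pics/side1z.png

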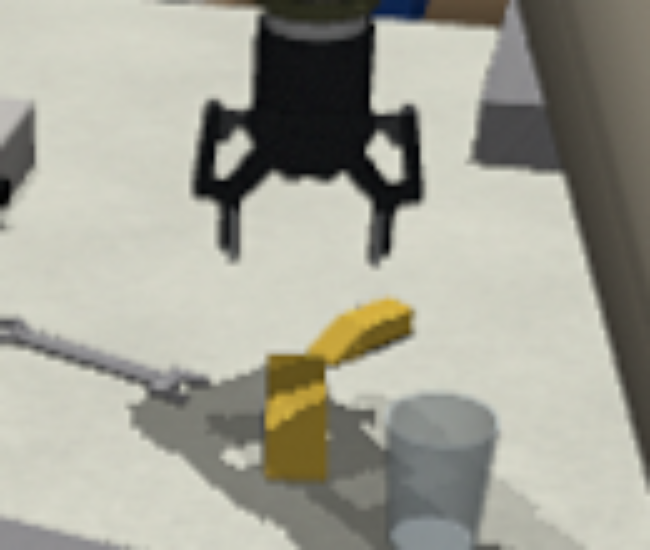

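View pics/top1z.png

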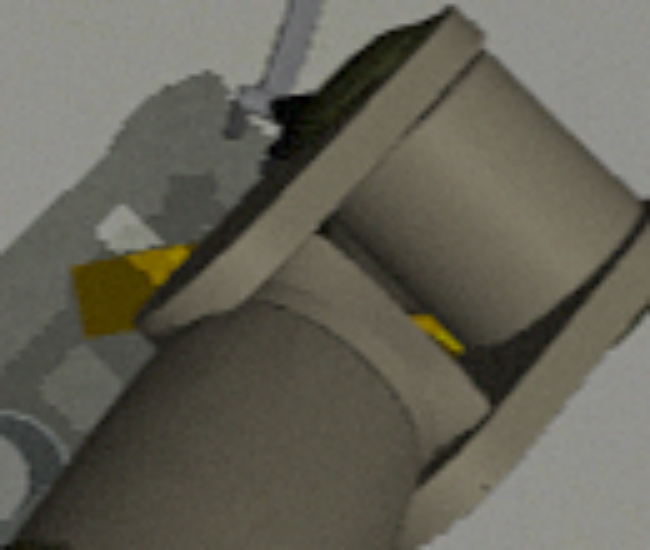

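Request:
{"name": "step_arm", "arguments": {"steps": [0.62, 0, 0, 0, 0, 0, 0, 0.62, 0, 0, 0, 0, 0, 0, 0.62, 0, 0, 0.1, 0, 0, 0, 0.62, 0, 0, 0.2, 0, 0, 0, 0.62, 0, 0, 0.27, 0, 0, 0, 0.62, 0, 0, 0.3, 0, 0, 0, 0.62, 0, 0, 0.33, 0, 0, 0, 0.62, 0, 0, 0.33, 0, 0, 0, 0.62, 0, 0, 0.33, 0, 0, 0], "grip_force": 40}}

```text
time_s: 4.2
position: [0.49, -0.3351, 0.0221]
tool_rot: [[-0.177, 0.984, 0.001], [0.984, 0.177, -0.001], [-0.001, 0.001, -1.0]]
ft_force: [0.0, 0.9, 0.9]
grip_width: 0.0531
```

Run:
```python
from plan import *
p,R=apply([0,0,.33,0,0,0]); s=env.observe()
print(p,s["position"],s["ft_force"],s["time_s"],s["grip_width"])
im,d=imaging.get_image("side"); cv2.imwrite("pics/side2z.png",cv2.resize(im[100:220,280:410],None,fx=5,fy=5))
```

```text
[ 0.49005899 -0.33487608  0.02089072] [ 0.49001084 -0.33513715  0.02208618] [0.00875808 0.87946505 0.92331425] 4.2 0.05314031752039139
```

View pics/side2z.png

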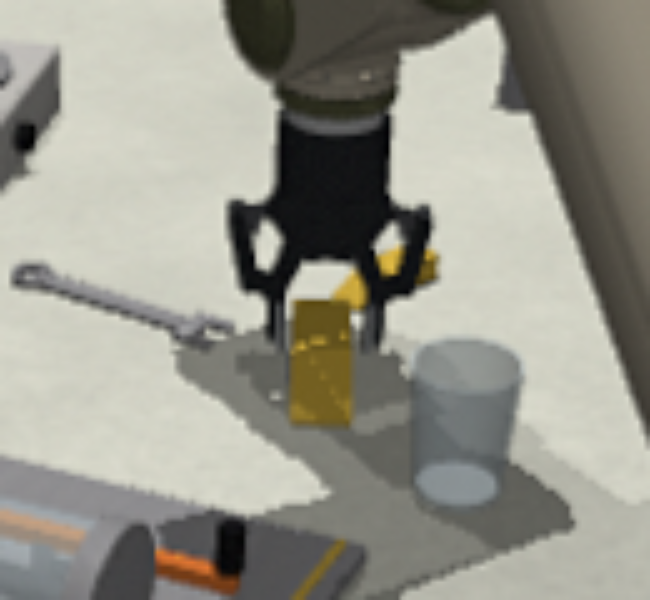

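Request:
{"name": "step_arm", "arguments": {"steps": [0, 0, 0, 0, 0, 0, 0, 0, 0, 0, 0, 0, 0, 0, 0, 0, 0, 0, 0, 0, 0, 0, 0, 0, 0, 0, 0, 0, 0, 0, 0, -0.1, 0, 0, 0, 0, 0, 0, -0.2, 0, 0, 0, 0, 0, 0, -0.3, 0, 0, 0, 0, 0, 0, -0.4, 0, 0, 0, 0, 0, 0, -0.4, 0, 0, 0], "grip_force": 40}}

```text
time_s: 5.15
position: [0.4907, -0.3359, 0.1452]
tool_rot: [[-0.177, 0.984, 0.005], [0.984, 0.177, -0.005], [-0.006, 0.004, -1.0]]
ft_force: [0.2, -0.4, -1.7]
grip_width: 0.0396
```

Run:
```python
from plan import *
p,R=apply([0,0,-.4,0,0,0]); s=env.observe()
print(p,s["position"],s["ft_force"],s["time_s"],s["grip_width"],"tcp deck",Dinv(p))
# target: grip at face (x=-.002,y=.03-.165), raised 40mm; TCP offset: chock underside is .0215 below TCP
Rt=rot(np.degrees(dk[2]),N); print(Rt)
print(N,UP,DX)
t=D(-.002,.030-.165,.0215+.05); print(t,frac(t,Rt))
im,d=imaging.get_image("side"); cv2.imwrite("pics/side3z.png",cv2.resize(im[60:220,240:410],None,fx=4,fy=4,interpolation=cv2.INTER_CUBIC)[:600])
np.save("d3.npy",d)
```

```text
[ 0.49005687 -0.33487806  0.14089072] [ 0.49067976 -0.33586468  0.14522201] [ 0.17714793 -0.42619615 -1.67309221] 5.15 0.039566138981399775 tcp deck [-0.02428416 -0.38160708  0.1447006 ]
[[ 1.87868676e-01  9.82056621e-01  1.64363794e-02]
 [ 9.78319599e-01 -1.88586304e-01  8.55918742e-02]
 [ 8.71557427e-02 -1.08484822e-18 -9.96194698e-01]]
[-0.01643638 -0.08559187  0.9961947 ] [0.18786868 0.9783196  0.08715574] [ 0.98205662 -0.1885863   0.        ]
[ 0.55947408 -0.09155464  0.0894619 ] [ 0.7575  0.371   0.1714 -0.0204  0.1098  0.4673]
```

View pics/side3z.png

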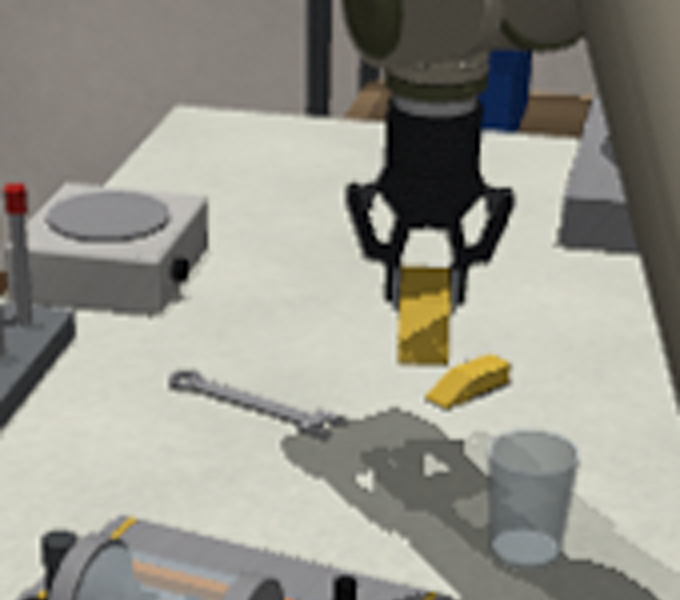

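Request:
{"name": "step_arm", "arguments": {"steps": [0, 0.15, 0.07, 0, -0.004, 0.022, 0.1, 0, 0.3, 0.15, 0, -0.008, 0.044, 0.2, 0, 0.45, 0.22, 0, -0.012, 0.066, 0.3, 0, 0.6, 0.29, 0, -0.016, 0.088, 0.4, 0, 0.7575, 0.371, 0.05, -0.02, 0.11, 0.467, 0, 0.7575, 0.371, 0.1, -0.02, 0.11, 0.467, 0, 0.7575, 0.371, 0.14, -0.02, 0.11, 0.467, 0, 0.7575, 0.371, 0.171, -0.02, 0.11, 0.467, 0, 0.7575, 0.371, 0.171, -0.02, 0.11, 0.467, 0, 0.7575, 0.371, 0.171, -0.02, 0.11, 0.467]}}

```text
time_s: 6.2
position: [0.559, -0.0926, 0.0899]
tool_rot: [[0.189, 0.982, 0.016], [0.978, -0.19, 0.086], [0.087, -0.0, -0.996]]
ft_force: [0.1, 0.0, -1.0]
grip_width: 0.0396
```

Run:
```python
from plan import *
p,R=apply([.7575,.371,.171,-.02,.11,.467]); s=env.observe()
print(p,s["position"],s["ft_force"],s["time_s"],s["grip_width"],"tcp deck",Dinv(p),Dinv(s["position"]))
for n in("top","side"):
    im,d=imaging.get_image(n); cv2.imwrite(f"pics/{n}4z.png",cv2.resize(im[110:270,200:400],None,fx=4,fy=4,interpolation=cv2.INTER_CUBIC)[:600])
F=[];P=[]
for i in range(10):
    s=env.observe();imaging.get_image("side"); F.append(s["ft_force"]);P.append(Dinv(s["position"]))
print(np.mean(F,0),np.std(F,0),np.mean(P,0),np.std(P,0),s["time_s"])
```

```text
[ 0.5594725  -0.09154237  0.08959596] [ 0.5590015  -0.09256251  0.08989734] [ 0.05386437  0.0343258  -1.03028573] 6.2 0.03955371324650868 tcp deck [-0.00200386 -0.13497661  0.07163253] [-0.00227403 -0.13603685  0.07202783]
[ 0.32923186 -0.08748526 -1.98015207] [0.43011634 0.60476831 0.41281774] [-0.00225259 -0.13522622  0.07233501] [0.00011354 0.00024489 0.00019704] 6.75
```

View pics/side4z.png

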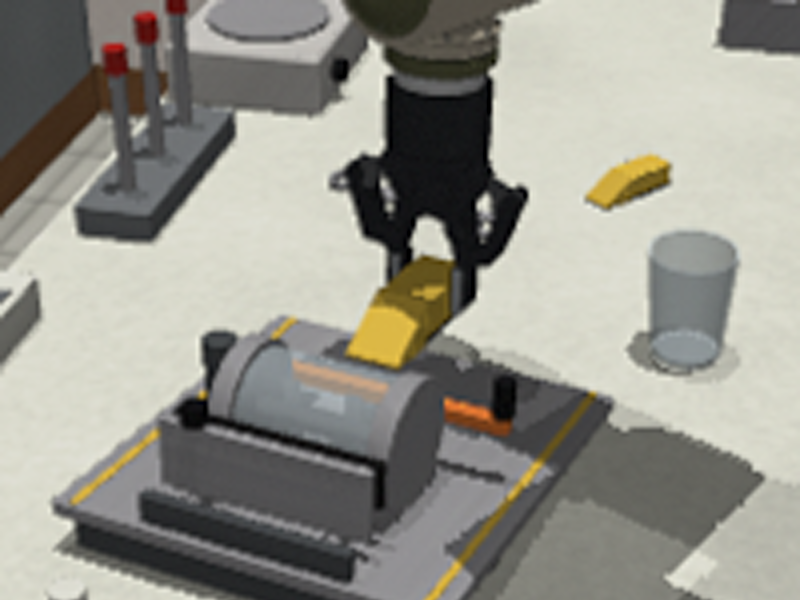

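View pics/top4z.png

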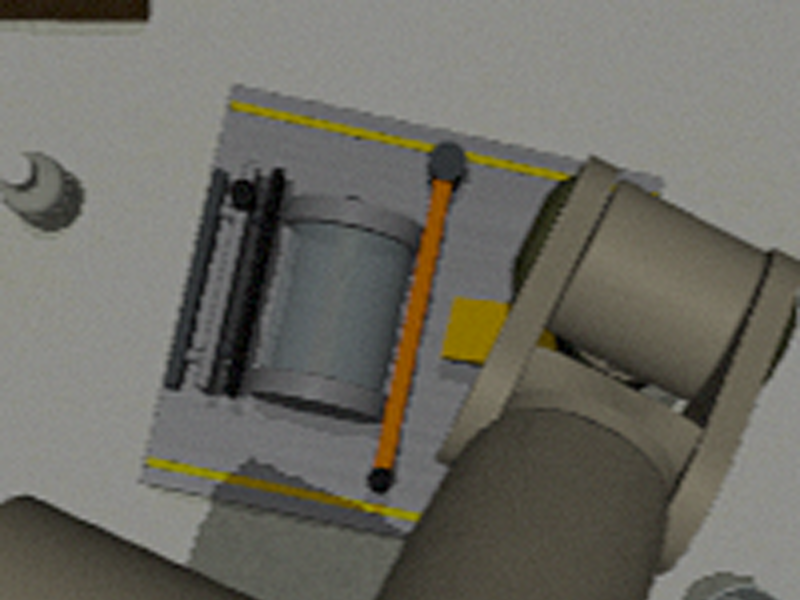

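Request:
{"name": "step_arm", "arguments": {"steps": [0, 0, 0, 0.05, 0, 0, 0, 0, 0, 0, 0.1, 0, 0, 0, 0, 0, 0, 0.14, 0, 0, 0, 0, 0, 0, 0.155, 0, 0, 0, 0, 0, 0, 0.155, 0, 0, 0, 0, 0, 0, 0.155, 0, 0, 0, 0, 0, 0, 0.155, 0, 0, 0]}}

```text
time_s: 7.5
position: [0.5601, -0.0877, 0.0442]
tool_rot: [[0.188, 0.982, 0.017], [0.978, -0.188, 0.085], [0.087, 0.001, -0.996]]
ft_force: [0.1, -0.3, -1.3]
grip_width: 0.0394
```

```bash
cat >> plan.py <<'E'
def avg(n=8,base=(0.33,-0.09,-1.98)):
    F=[];P=[]
    for i in range(n):
        s=env.observe(); F.append(s["ft_force"]);P.append(s["position"])
        imaging.get_image("side" if i else "top")
    f=np.mean(F,0)-np.array(base); P=np.mean(P,0)
    print("t",round(s["time_s"],2),"F deck x,up,n",[round(float(f@v),2) for v in(DX,UP,N)],"pos deck mm",(Dinv(P)*1000).round(2),"cmd",(Dinv(load()[0])*1000).round(2),"w",round(s["grip_width"],4))
E
python3 - <<'E'
from plan import *
apply([0,0,.155,0,0,0]); avg(6)
E
```

```text
t 7.75 F deck x,up,n [-0.27, -0.0, 0.1] pos deck mm [  -2.21 -135.02   25.91] cmd [  -2.02 -134.97   25.13] w 0.0396
```

Now 1 mm steps down.

Request:
{"name": "step_arm", "arguments": {"steps": [0, 0, 0, 0.004, 0, 0, 0, 0, 0, 0, 0.007, 0, 0, 0, 0, 0, 0, 0.01, 0, 0, 0, 0, 0, 0, 0.01, 0, 0, 0]}}

```text
time_s: 8.2
position: [0.5599, -0.0873, 0.0406]
tool_rot: [[0.188, 0.982, 0.016], [0.978, -0.188, 0.086], [0.087, -0.0, -0.996]]
ft_force: [-0.0, 0.1, -1.3]
grip_width: 0.0395
```

Run:
```python
from plan import *
apply([0,0,.01,0,0,0]); avg(6)
```

```text
t 8.45 F deck x,up,n [-0.49, 0.3, 1.04] pos deck mm [  -2.43 -134.98   22.45] cmd [  -2.02 -134.97   22.13] w 0.0391
```

Request:
{"name": "step_arm", "arguments": {"steps": [0, 0, 0, 0.002, 0, 0, 0, 0, 0, 0, 0.002, 0, 0, 0]}}

```text
time_s: 8.7
position: [0.5599, -0.0872, 0.0405]
tool_rot: [[0.188, 0.982, 0.016], [0.978, -0.188, 0.086], [0.087, -0.0, -0.996]]
ft_force: [-2.3, 0.8, 4.7]
grip_width: 0.0391
```

Run:
```python
from plan import *
apply([0,0,.002,0,0,0]); avg(8)
```

```text
t 9.05 F deck x,up,n [-3.1, 0.62, 7.22] pos deck mm [  -2.43 -134.98   22.4 ] cmd [  -2.02 -134.97   21.53] w 0.0392
```

Request:
{"name": "step_arm", "arguments": {"steps": [0, 0, 0, -0.0016, 0, 0, 0, 0, 0, 0, -0.0016, 0, 0, 0]}}

```text
time_s: 9.3
position: [0.5599, -0.0872, 0.0406]
tool_rot: [[0.188, 0.982, 0.016], [0.978, -0.188, 0.086], [0.087, -0.0, -0.996]]
ft_force: [-1.0, 0.3, 2.0]
grip_width: 0.0392
```

Run:
```python
from plan import *
apply([0,0,-.0016,0,0,0]); avg(8)
p,R=load(); print(R.T@UP,R.T@DX)
```

```text
t 9.65 F deck x,up,n [-2.09, 0.41, 4.74] pos deck mm [  -2.41 -134.97   22.42] cmd [  -2.02 -134.97   22.01] w 0.0395
[9.99999969e-01 2.39420256e-04 7.08264663e-05] [-2.39397113e-04  9.99999918e-01 -3.26585658e-04]
```

Request:
{"name": "step_arm", "arguments": {"steps": [0, 0.01, 0, -0.002, 0, 0, 0, 0, 0.03, 0, -0.002, 0, 0, 0, 0, 0.05, 0, -0.002, 0, 0, 0, 0, 0.07, 0, -0.002, 0, 0, 0, 0, 0.09, 0, -0.002, 0, 0, 0, 0, 0.1, 0, -0.002, 0, 0, 0, 0, 0.1, 0, -0.002, 0, 0, 0]}}

```text
time_s: 10.4
position: [0.5656, -0.0574, 0.0437]
tool_rot: [[0.187, 0.982, 0.016], [0.978, -0.188, 0.086], [0.087, -0.0, -0.996]]
ft_force: [0.2, 0.1, -2.0]
grip_width: 0.0395
```

Run:
```python
from plan import *
apply([.1,0,-.002,0,0,0]); avg(6)
```

```text
t 10.65 F deck x,up,n [-0.82, -0.17, 0.12] pos deck mm [  -2.41 -104.97   22.93] cmd [  -2.03 -104.97   22.61] w 0.0392
```

Request:
{"name": "step_arm", "arguments": {"steps": [0, 0.01, 0, 0.001, 0, 0, 0, 0, 0.03, 0, 0.001, 0, 0, 0, 0, 0.05, 0, 0.001, 0, 0, 0, 0, 0.06, 0, 0.0015, 0, 0, 0, 0, 0.067, 0, 0.0015, 0, 0, 0, 0, 0.067, 0, 0.0015, 0, 0, 0]}}

```text
time_s: 11.3
position: [0.5693, -0.0379, 0.045]
tool_rot: [[0.187, 0.982, 0.016], [0.978, -0.188, 0.086], [0.087, -0.0, -0.996]]
ft_force: [-0.2, 0.1, -1.7]
grip_width: 0.0392
```

Run:
```python
from plan import *
apply([.067,0,.0015,0,0,0]); avg(6)
for n in("top","side"):
    im,d=imaging.get_image(n); cv2.imwrite(f"pics/{n}5z.png",cv2.resize(im[110:270,200:400],None,fx=4,fy=4,interpolation=cv2.INTER_CUBIC)[:600])
```

```text
t 11.55 F deck x,up,n [-0.21, 0.15, 0.28] pos deck mm [ -2.41 -84.89  22.5 ] cmd [ -2.03 -84.87  22.17] w 0.0397
```

View pics/side5z.png

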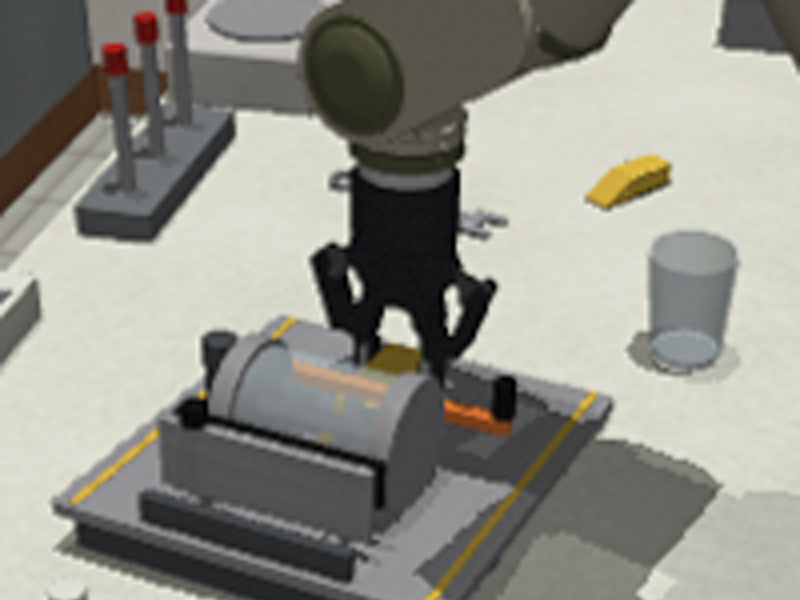

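View pics/top5z.png

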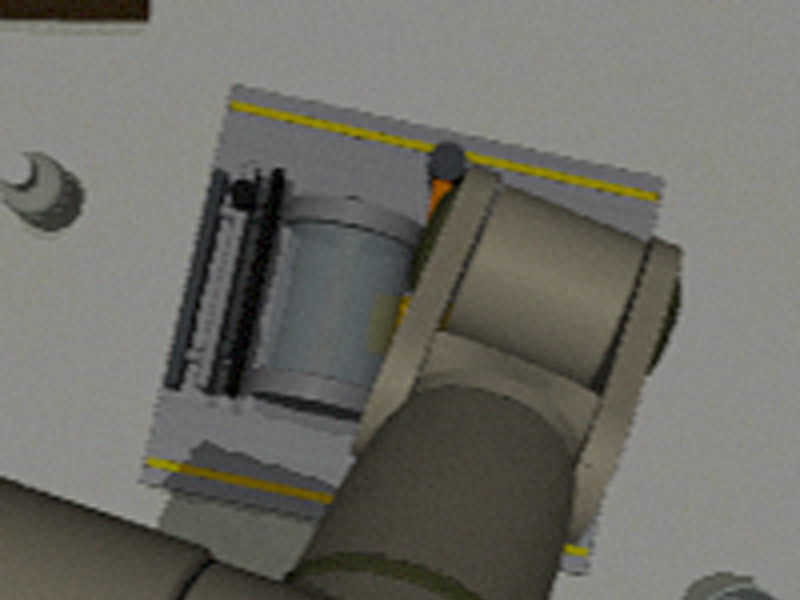

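Request:
{"name": "step_arm", "arguments": {"steps": [0, 0.007, 0, 0.0006, 0, 0, 0, 0, 0.014, 0, 0.0006, 0, 0, 0, 0, 0.02, 0, 0.0006, 0, 0, 0, 0, 0.02, 0, 0.0006, 0, 0, 0]}}

```text
time_s: 12.1
position: [0.5706, -0.032, 0.0455]
tool_rot: [[0.187, 0.982, 0.017], [0.978, -0.188, 0.086], [0.087, 0.0, -0.996]]
ft_force: [0.0, 0.8, 0.1]
grip_width: 0.0394
```

Run:
```python
from plan import *
apply([.02,0,.0006,0,0,0]); avg(6)
```

```text
t 12.35 F deck x,up,n [-0.31, 1.56, 2.56] pos deck mm [ -2.36 -78.59  22.44] cmd [ -2.03 -78.87  21.99] w 0.0392
```

Request:
{"name": "step_arm", "arguments": {"steps": [0, 0.005, 0, 0, 0, 0, 0, 0, 0.01, 0, 0, 0, 0, 0, 0, 0.014, 0, 0, 0, 0, 0, 0, 0.018, 0, 0, 0, 0, 0, 0, 0.022, 0, 0, 0, 0, 0, 0, 0.022, 0, 0, 0, 0, 0]}}

```text
time_s: 13.0
position: [0.5718, -0.0262, 0.046]
tool_rot: [[0.188, 0.982, 0.016], [0.978, -0.188, 0.085], [0.087, 0.0, -0.996]]
ft_force: [-0.1, -4.3, 0.8]
grip_width: 0.0392
```

Run:
```python
from plan import *
apply([.022,0,0,0,0,0]); avg(6)
```

```text
t 13.25 F deck x,up,n [-0.18, -4.65, 3.91] pos deck mm [ -2.27 -72.51  22.42] cmd [ -2.04 -72.27  21.99] w 0.0394
```

Request:
{"name": "step_arm", "arguments": {"steps": [0, 0.004, 0, -0.0005, 0, 0, 0, 0, 0.007, 0, -0.0005, 0, 0, 0, 0, 0.007, 0, -0.0005, 0, 0, 0]}}

```text
time_s: 13.6
position: [0.572, -0.0238, 0.0463]
tool_rot: [[0.188, 0.982, 0.016], [0.978, -0.188, 0.086], [0.087, -0.0, -0.996]]
ft_force: [-0.5, -4.0, 0.8]
grip_width: 0.0393
```

Run:
```python
from plan import *
apply([.007,0,-.0005,0,0,0]); avg(5)
```

```text
t 13.8 F deck x,up,n [0.17, -3.45, 2.74] pos deck mm [ -2.45 -70.11  22.43] cmd [ -2.04 -70.17  22.14] w 0.0393
```

Request:
{"name": "step_arm", "arguments": {"steps": [0, 0.004, 0, 0, 0, 0, 0, 0, 0.005, 0, 0, 0, 0, 0, 0, 0.005, 0, 0, 0, 0, 0]}}

```text
time_s: 14.15
position: [0.5722, -0.0225, 0.0463]
tool_rot: [[0.188, 0.982, 0.016], [0.978, -0.188, 0.085], [0.087, -0.0, -0.996]]
ft_force: [-1.2, -5.2, 0.7]
grip_width: 0.0392
```

Run:
```python
from plan import *
apply([.005,0,0,0,0,0]); avg(5)
```

```text
t 14.35 F deck x,up,n [-0.19, -5.01, 2.66] pos deck mm [ -2.48 -68.82  22.43] cmd [ -2.04 -68.67  22.14] w 0.0396
```

Request:
{"name": "step_arm", "arguments": {"steps": [0, 0.004, 0, 0, 0, 0, 0, 0, 0.005, 0, 0, 0, 0, 0, 0, 0.005, 0, 0, 0, 0, 0]}}

```text
time_s: 14.7
position: [0.5724, -0.022, 0.0465]
tool_rot: [[0.187, 0.982, 0.016], [0.979, -0.188, 0.084], [0.085, -0.0, -0.996]]
ft_force: [-2.4, -11.0, 0.4]
grip_width: 0.0395
```

Run:
```python
from plan import *
apply([.005,0,0,0,0,0]); avg(5)
```

```text
t 14.9 F deck x,up,n [-0.65, -10.49, 3.35] pos deck mm [ -2.42 -68.29  22.48] cmd [ -2.04 -67.17  22.14] w 0.0395
```

Run:
```python
from plan import *
avg(6)
for n in("top","side"):
    im,d=imaging.get_image(n); cv2.imwrite(f"pics/{n}6z.png",cv2.resize(im[110:250,220:360],None,fx=5,fy=5,interpolation=cv2.INTER_CUBIC)[:600])
```

```text
t 15.2 F deck x,up,n [-0.93, -10.63, 3.16] pos deck mm [ -2.42 -68.28  22.47] cmd [ -2.04 -67.17  22.14] w 0.0393
```

View pics/side6z.png

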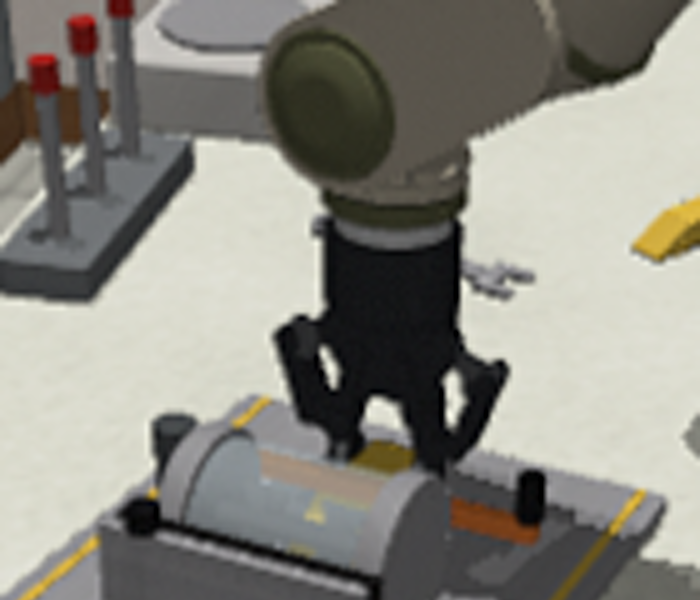

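View pics/top6z.png

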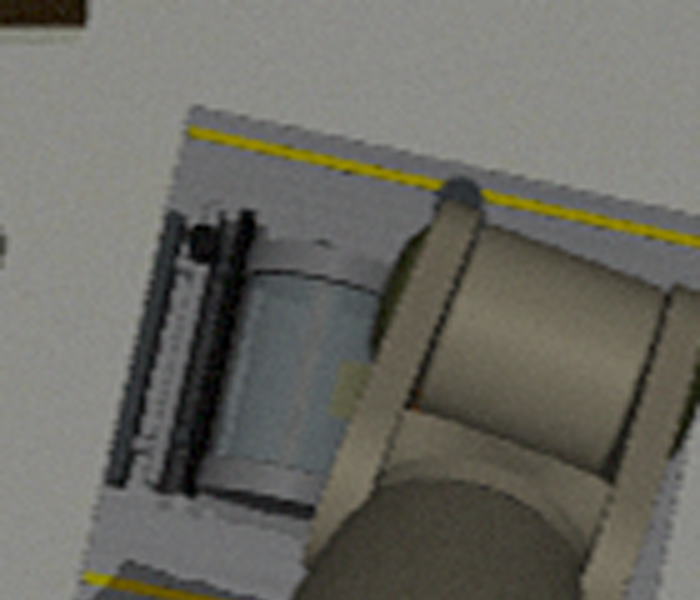

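Request:
{"name": "step_arm", "arguments": {"steps": [0.65, 0, 0, 0, 0, 0, 0, 0.65, 0, 0, 0, 0, 0, 0, 0.65, 0, 0, 0, 0, 0, 0, 0.65, -0.004, 0, 0, 0, 0, 0]}}

```text
time_s: 15.75
position: [0.5723, -0.0216, 0.0464]
tool_rot: [[0.187, 0.982, 0.016], [0.978, -0.188, 0.086], [0.088, -0.001, -0.996]]
ft_force: [-1.0, -0.2, -0.3]
grip_width: 0.0558
```

Run:
```python
from plan import *
apply([-.004,0,0,0,0,0]); avg(4)
im,d=imaging.get_image("side"); cv2.imwrite("pics/side7z.png",cv2.resize(im[110:250,220:360],None,fx=5,fy=5,interpolation=cv2.INTER_CUBIC)[:600])
```

```text
t 15.9 F deck x,up,n [-0.56, 0.0, 2.2] pos deck mm [ -2.51 -68.21  22.42] cmd [ -2.04 -68.37  22.14] w 0.0552
```

View pics/side7z.png

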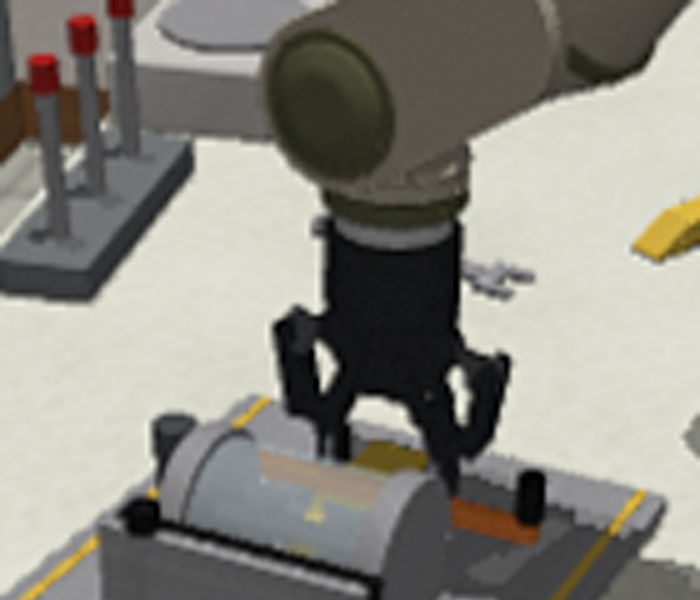

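Request:
{"name": "step_arm", "arguments": {"steps": [0.65, 0, 0, -0.05, 0, 0, 0, 0.65, 0, 0, -0.15, 0, 0, 0, 0.65, 0, 0, -0.3, 0, 0, 0, 0.65, 0, 0, -0.45, 0, 0, 0, 0.65, 0, 0, -0.5, 0, 0, 0, 0.65, 0, 0, -0.5, 0, 0, 0]}}

```text
time_s: 16.6
position: [0.5707, -0.0353, 0.1983]
tool_rot: [[0.187, 0.982, 0.021], [0.978, -0.189, 0.084], [0.087, 0.005, -0.996]]
ft_force: [-0.8, 0.1, -0.8]
grip_width: 0.0554
```

Run:
```python
from plan import *
apply([0,0,-.5,0,0,0]); avg(3); s=env.observe(); print(s["q"].round(1),s["grip_width"])
# knob from top image 0
im=cv2.imread("pics/top0.png"); g=im.max(2)
for h in(.078,.064):
    o,d=ray("top",(294.6,229.6)); t=((O+N*h-o)@N)/(d@N); print("knob at",h,Dinv(o+d*t))
print([ (imaging.get_image(n), [ (np.round(x["pixel"],1).tolist(),round(x["score"],2)) for x in imaging.pinpoint(n,"bar_knob")])[1] for n in("side","top")])
print("proj expected",proj("side",D(-.11,-.0213,.064)),proj("top",D(-.11,-.0213,.064)),proj("top",D(-.11,-.0213,.078)))
for n in("top","side"):
    im,d=imaging.get_image(n); cv2.imwrite(f"pics/{n}8z.png",cv2.resize(im[110:250,220:360],None,fx=5,fy=5,interpolation=cv2.INTER_CUBIC)[:600])
```

```text
t 16.7 F deck x,up,n [-0.89, -0.11, 1.43] pos deck mm [ -2.28 -68.38 173.05] cmd [ -1.99 -68.38 172.14] w 0.0557
[-17.5  26.2  76.6   5.1  78.   -7.7] 0.05554357863526566
knob at 0.078 [-0.11045473 -0.02114107  0.078     ]
knob at 0.064 [-0.10960732 -0.02107605  0.064     ]
[[([325.8, 208.9], 0.56)], []]
proj expected [326.18244041 209.69914833] [294.65390797 229.76998643] [294.7005794  229.43522973]
```

View pics/top8z.png

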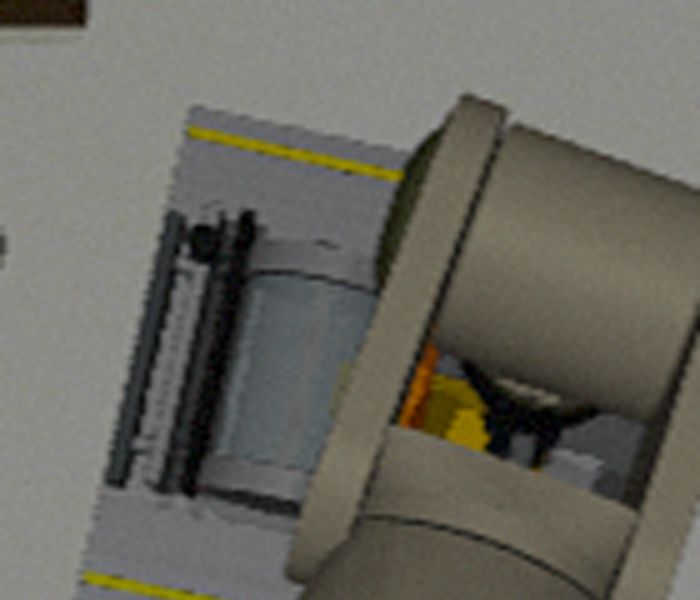

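View pics/side8z.png

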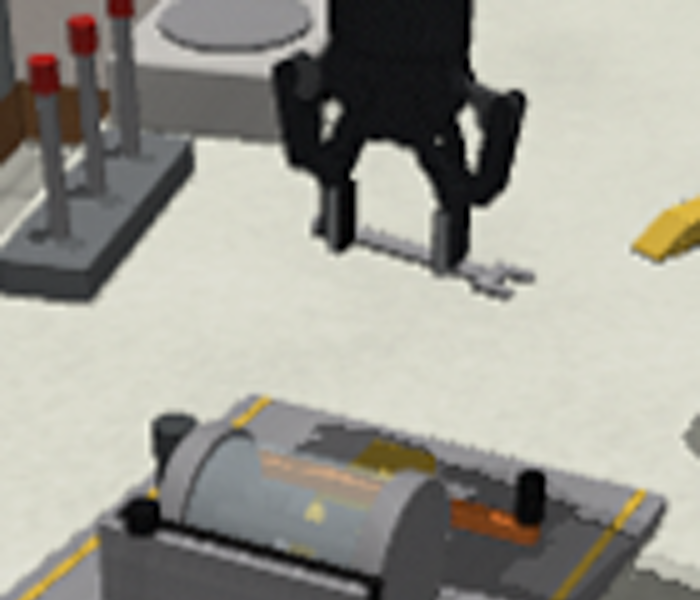

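Run:
```python
from plan import *
t=D(-.110,-.0212,.13)
print(frac(t,rot(np.degrees(dk[2])-45,N)), frac(t,rot(np.degrees(dk[2])-90,N)))
```

```text
[ 1.574e-01 -3.600e-01  1.406e-01 -4.000e-04  1.000e-04  9.979e-01] [ 1.5740e-01 -3.6000e-01  1.4060e-01 -4.0000e-04  3.0000e-04  2.0003e+00]
```

Request:
{"name": "step_arm", "arguments": {"steps": [0.55, 0.05, -0.12, 0, 0, 0, 0.17, 0.55, 0.1, -0.24, 0, 0, 0, 0.35, 0.55, 0.157, -0.36, 0, 0, 0, 0.52, 0.55, 0.157, -0.36, 0.05, 0, 0, 0.7, 0.55, 0.157, -0.36, 0.1, 0, 0, 0.86, 0.55, 0.157, -0.36, 0.14, 0, 0, 1, 0.55, 0.157, -0.36, 0.14, 0, 0, 1, 0.55, 0.157, -0.36, 0.14, 0, 0, 1]}}

```text
time_s: 17.85
position: [0.4736, 0.035, 0.1583]
tool_rot: [[0.825, 0.564, 0.016], [0.561, -0.823, 0.086], [0.062, -0.062, -0.996]]
ft_force: [0.0, -0.1, -0.7]
grip_width: 0.047
```

Request:
{"name": "step_arm", "arguments": {"steps": [0.55, 0, 0, 0, 0, 0, 0.18, 0.55, 0, 0, 0, 0, 0, 0.36, 0.55, 0, 0, 0, 0, 0, 0.54, 0.55, 0, 0, 0, 0, 0, 0.72, 0.55, 0, 0, 0, 0, 0, 0.88, 0.55, 0, 0, 0, 0, 0, 1, 0.55, 0, 0, 0, 0, 0, 1, 0.55, 0, 0, 0, 0, 0, 1]}}

```text
time_s: 18.65
position: [0.4736, 0.0349, 0.1586]
tool_rot: [[0.983, -0.184, 0.017], [-0.185, -0.979, 0.086], [0.001, -0.087, -0.996]]
ft_force: [-0.0, 0.6, 0.0]
grip_width: 0.0466
```

Run:
```python
from plan import *
apply([.157,-.36,.14,0,0,1]);apply([0,0,0,0,0,1]); avg(3); s=env.observe(); print(s["q"].round(1))
print(frac(D(-.110,-.0212,.071),rot(np.degrees(dk[2])-90,N)))
im,d=imaging.get_image("side"); cv2.imwrite("pics/side9z.png",cv2.resize(im[130:270,230:390],None,fx=4.5,fy=4.5,interpolation=cv2.INTER_CUBIC)[:600])
```

```text
t 18.75 F deck x,up,n [-0.23, 0.47, 1.86] pos deck mm [-110.22  -21.35  130.86] cmd [-110.01  -21.31  130.18] w 0.0469
[-12.7  19.4  95.1   5.5  65.8  85.8]
[ 1.000e-04 -3.000e-04  1.973e-01 -1.000e-04  4.000e-04  3.000e-04]
```

View pics/side9z.png

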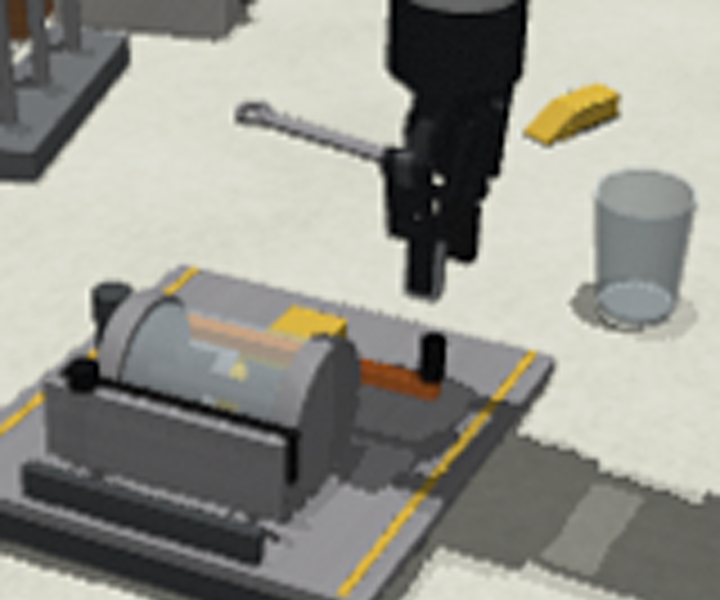

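Request:
{"name": "step_arm", "arguments": {"steps": [0.55, 0, 0, 0.08, 0, 0, 0, 0.55, 0, 0, 0.14, 0, 0, 0, 0.55, 0, 0, 0.187, 0, 0, 0, 0.55, 0, 0, 0.187, 0, 0, 0, 0, 0, 0, 0.187, 0, 0, 0, 0, 0, 0, 0.187, 0, 0, 0, 0, 0, 0, 0.187, 0, 0, 0, 0, 0, 0, 0.187, 0, 0, 0], "grip_force": 20}}

```text
time_s: 19.65
position: [0.4747, 0.0397, 0.103]
tool_rot: [[0.982, -0.187, 0.018], [-0.188, -0.978, 0.085], [0.001, -0.087, -0.996]]
ft_force: [-1.0, -0.2, 5.7]
grip_width: 0.015
```

Run:
```python
from plan import *
apply([0,0,.187,0,0,0]); avg(4,(0,0,0))
im,d=imaging.get_image("side"); cv2.imwrite("pics/side10z.png",cv2.resize(im[130:270,230:390],None,fx=4.5,fy=4.5,interpolation=cv2.INTER_CUBIC)[:600])
p,R=load()
# arc waypoints relative to bar angle th, hinge at (.105,-.0212)
from plan import *
def way(th,r=.215): return D(.105-r*np.cos(th),-.0212-r*np.sin(th),.0744)
A=frac(way(0),R)[:3]
for k in range(1,11):
    th=k*0.0785  # 4.5 deg
    Rt=R@Ro.from_rotvec([0,0,-th]).as_matrix()
    print(k,frac(way(th),Rt)-np.r_[A,0,0,0])
```

```text
t 19.8 F deck x,up,n [-0.72, 0.17, 6.06] pos deck mm [-110.    -21.28   75.17] cmd [-110.03  -21.3    74.08] w 0.0149
1 [ 0.0022  0.0562  0.     -0.      0.     -0.0999]
2 [ 0.0088  0.112   0.     -0.      0.     -0.1999]
3 [ 0.0197  0.1672  0.      0.      0.     -0.2998]
4 [ 0.035   0.2213  0.      0.      0.     -0.3998]
5 [ 0.0544  0.2741  0.     -0.     -0.     -0.4997]
6 [ 0.078   0.3252  0.      0.      0.     -0.5997]
7 [ 0.1054  0.3743  0.      0.     -0.     -0.6996]
8 [ 1.366e-01  4.211e-01 -1.000e-04  0.000e+00 -0.000e+00 -7.996e-01]
9 [ 1.714e-01  4.652e-01 -1.000e-04  0.000e+00  0.000e+00 -8.995e-01]
10 [ 2.096e-01  5.066e-01 -1.000e-04  0.000e+00  0.000e+00 -9.995e-01]
```

View pics/side10z.png

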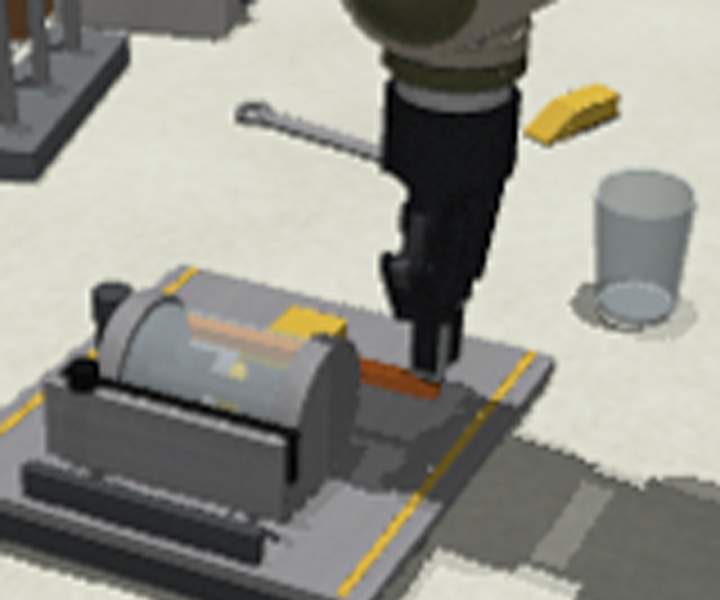

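Request:
{"name": "step_arm", "arguments": {"steps": [0, 0.0006, 0.0281, -0.0035, 0, 0, -0.05, 0, 0.0022, 0.0562, -0.0035, 0, 0, -0.1, 0, 0.005, 0.0842, -0.0035, 0, 0, -0.15, 0, 0.0088, 0.1121, -0.0035, 0, 0, -0.2, 0, 0.0138, 0.1398, -0.0035, 0, 0, -0.25, 0, 0.0198, 0.1673, -0.0035, 0, 0, -0.3, 0, 0.0269, 0.1945, -0.0035, 0, 0, -0.35, 0, 0.0351, 0.2215, -0.0035, 0, 0, -0.4, 0, 0.0443, 0.2481, -0.0035, 0, 0, -0.45, 0, 0.0546, 0.2743, -0.0035, 0, 0, -0.5]}}

```text
time_s: 20.9
position: [0.4756, -0.044, 0.0961]
tool_rot: [[0.979, 0.204, 0.018], [0.201, -0.976, 0.086], [0.035, -0.081, -0.996]]
ft_force: [5.5, 2.7, -5.6]
grip_width: 0.015
```

Run:
```python
from plan import *
apply([.0546,.2743,-.0035,0,0,-.5]); avg(3,(0,0,0)); print(env.observe()["ft_force"])
p,R=load()
print((Dinv(D(.105-.215*np.cos(np.pi/8),-.0213-.215*np.sin(np.pi/8),.075))*1000).round(1))
```

```text
t 21.0 F deck x,up,n [5.06, 1.21, -4.84] pos deck mm [ -93.1  -104.15   75.37] cmd [ -93.63 -103.59   75.11] w 0.0152
[ 6.06475515  0.40258651 -6.57474155]
[ -93.6 -103.6   75. ]
```

Request:
{"name": "step_arm", "arguments": {"steps": [0, 0.0006, 0.0281, 0.0015, 0, 0, -0.05, 0, 0.0022, 0.0562, 0.0015, 0, 0, -0.1, 0, 0.005, 0.0842, 0.0015, 0, 0, -0.15, 0, 0.0088, 0.1121, 0.0015, 0, 0, -0.2, 0, 0.0138, 0.1398, 0.0015, 0, 0, -0.25, 0, 0.0198, 0.1673, 0.0015, 0, 0, -0.3, 0, 0.0269, 0.1945, 0.0015, 0, 0, -0.35, 0, 0.0351, 0.2215, 0.0015, 0, 0, -0.4, 0, 0.0443, 0.2481, 0.0015, 0, 0, -0.45, 0, 0.0546, 0.2743, 0.0015, 0, 0, -0.5]}}

```text
time_s: 22.05
position: [0.508, -0.1204, 0.0899]
tool_rot: [[0.827, 0.562, 0.017], [0.559, -0.825, 0.086], [0.062, -0.062, -0.996]]
ft_force: [3.4, 2.8, 0.6]
grip_width: 0.0148
```

Run:
```python
from plan import *
apply([.0546,.2743,.0015,0,0,-.5]); avg(3,(0,0,0)); print(env.observe()["ft_force"],env.observe()["q"].round(1))
for n in("top","side"):
    im,d=imaging.get_image(n); cv2.imwrite(f"pics/{n}11z.png",cv2.resize(im[110:270,200:400],None,fx=4,fy=4,interpolation=cv2.INTER_CUBIC)[:600])
```

```text
t 22.15 F deck x,up,n [3.8, 2.7, 0.66] pos deck mm [ -46.64 -173.3    75.28] cmd [ -46.99 -173.34   74.64] w 0.015
[4.51181077 2.04056008 1.11484909] [-28.6  29.3  91.8   5.5  60.5  24.6]
```

View pics/side11z.png

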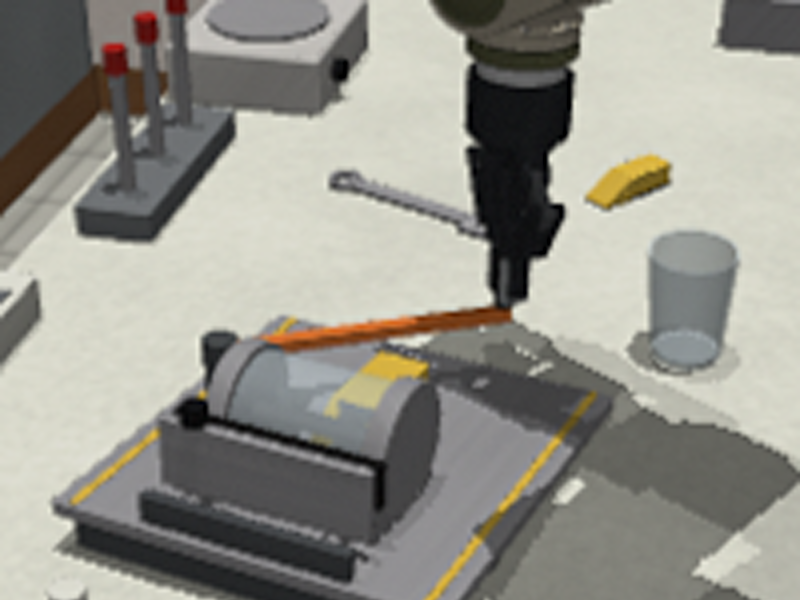

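Request:
{"name": "step_arm", "arguments": {"steps": [0, 0.0012, 0.042, 0.001, 0, 0, -0.075, 0, 0.005, 0.0842, 0.001, 0, 0, -0.15, 0, 0.0088, 0.1121, 0.001, 0, 0, -0.2, 0, 0.0138, 0.1398, 0.001, 0, 0, -0.25, 0, 0.0198, 0.1673, 0.001, 0, 0, -0.3, 0, 0.0269, 0.1945, 0.001, 0, 0, -0.35, 0, 0.0351, 0.2215, 0.001, 0, 0, -0.4, 0, 0.0443, 0.2481, 0.001, 0, 0, -0.45, 0, 0.0546, 0.2743, 0.001, 0, 0, -0.5, 0, 0.0658, 0.3, 0.001, 0, 0, -0.55]}}

```text
time_s: 23.3
position: [0.5743, -0.1837, 0.0855]
tool_rot: [[0.516, 0.857, 0.015], [0.853, -0.515, 0.085], [0.081, -0.031, -0.996]]
ft_force: [-1.4, 0.8, 5.3]
grip_width: 0.0148
```

Run:
```python
from plan import *
apply([.0658,.3,.001,0,0,-.55]); avg(3,(0,0,0))
```

```text
t 23.4 F deck x,up,n [0.59, 0.7, 5.21] pos deck mm [  30.51 -222.97   75.18] cmd [  30.62 -223.     74.32] w 0.015
```

Request:
{"name": "step_arm", "arguments": {"steps": [0.4, 0, 0, 0, 0, 0, 0, 0.4, 0, 0, 0, 0, 0, 0, 0.4, 0, 0, 0, 0, 0, 0, 0.4, 0, 0, -0.03, 0, 0, 0, 0.4, 0, 0, -0.1, 0, 0, 0, 0.4, 0, 0, -0.2, 0, 0, 0, 0.4, 0, 0, -0.35, 0, 0, 0, 0.4, 0, 0, -0.4, 0, 0, 0, 0.4, 0, 0, -0.4, 0, 0, 0]}}

```text
time_s: 24.35
position: [0.5732, -0.1948, 0.2076]
tool_rot: [[0.516, 0.856, 0.021], [0.853, -0.516, 0.083], [0.082, -0.025, -0.996]]
ft_force: [0.3, 0.6, 0.2]
grip_width: 0.0335
```

Run:
```python
from plan import *
apply([0,0,-.4,0,0,0]); avg(2,(0,0,0)); p,R=load(); print(R.T@np.array([.0,-.2,.0]) /.3)
```

```text
t 24.4 F deck x,up,n [-0.14, -0.13, -0.17] pos deck mm [  30.58 -223.1   196.7 ] cmd [  30.66 -223.01  194.32] w 0.0342
[-0.56847028  0.34354044 -0.0571485 ]
```

Move aside (world -y) to clear the view.

Request:
{"name": "step_arm", "arguments": {"steps": [0.4, -0.14, 0.08, -0.05, 0, 0, 0, 0.4, -0.28, 0.17, -0.05, 0, 0, 0, 0.4, -0.42, 0.25, -0.05, 0, 0, 0, 0.4, -0.56, 0.34, -0.05, 0, 0, 0, 0.4, -0.56, 0.34, -0.05, 0, 0, 0, 0.4, -0.56, 0.34, -0.05, 0, 0, 0]}}

```text
time_s: 25.05
position: [0.5724, -0.3919, 0.2]
tool_rot: [[0.518, 0.856, 0.013], [0.852, -0.517, 0.089], [0.083, -0.034, -0.996]]
ft_force: [0.4, -0.1, 0.6]
grip_width: 0.0339
```

Run:
```python
from plan import *
ims={}
for n in("top","side"):
    im,d=imaging.get_image(n); cv2.imwrite(f"pics/{n}12z.png",cv2.resize(im[110:260,200:400],None,fx=4,fy=4,interpolation=cv2.INTER_CUBIC)); cv2.imwrite(f"pics/{n}12.png",im)
    if n=="top":
        X=cloud(n,d); hsv=cv2.cvtColor(im,cv2.COLOR_BGR2HSV)
        q=X-O; DD=np.stack([q@DX,q@UP,q@N],-1)
        bar=(cv2.inRange(hsv,(5,150,60),(16,255,255))>0)&(abs(DD[...,0])<.15)&(DD[...,1]>-.3)&(DD[...,1]<0)&(DD[...,2]>.04)
        B=DD[bar]; k=np.polyfit(B[:,1],B[:,0],1); print("bar angle from x",90-np.degrees(np.arctan(abs(k[0]))),k,len(B))
        for x0 in (-.04,-.02,0,.02,.04):
            mm=(abs(DD[...,0]-x0)<.01)&(DD[...,1]>-.0)&(DD[...,1]<.08)&(DD[...,2]>.082)&(d>0); print(x0,mm.sum(),DD[mm].mean(0).round(4) if mm.any() else None)
print(env.observe()["time_s"])
```

```text
bar angle from x 69.46738913552308 [0.37453355 0.11177736] 184
-0.04 79 [-0.0398  0.0356  0.0843]
-0.02 88 [-0.0203  0.0357  0.0845]
0 75 [0.0004 0.0361 0.0844]
0.02 85 [0.0205 0.0354 0.0842]
0.04 111 [0.0414 0.0358 0.0859]
25.15
```

View pics/side12z.png

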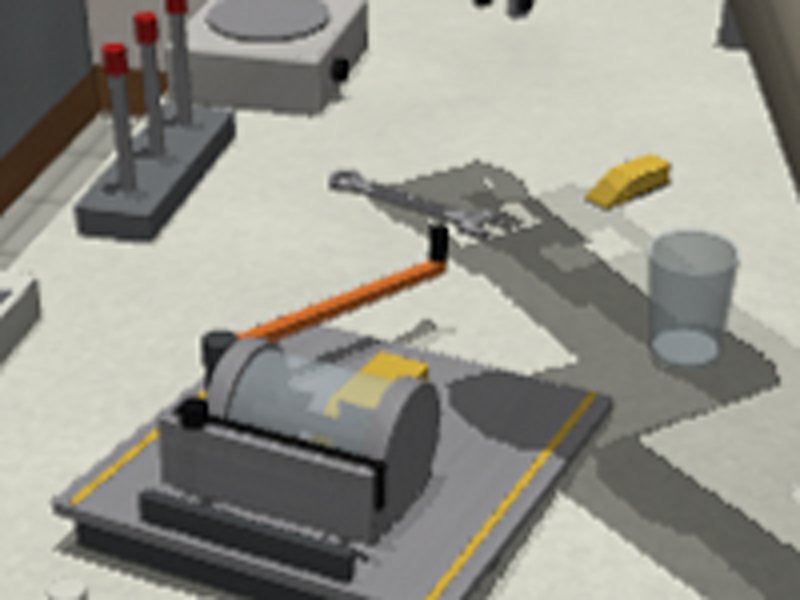

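View pics/top12z.png

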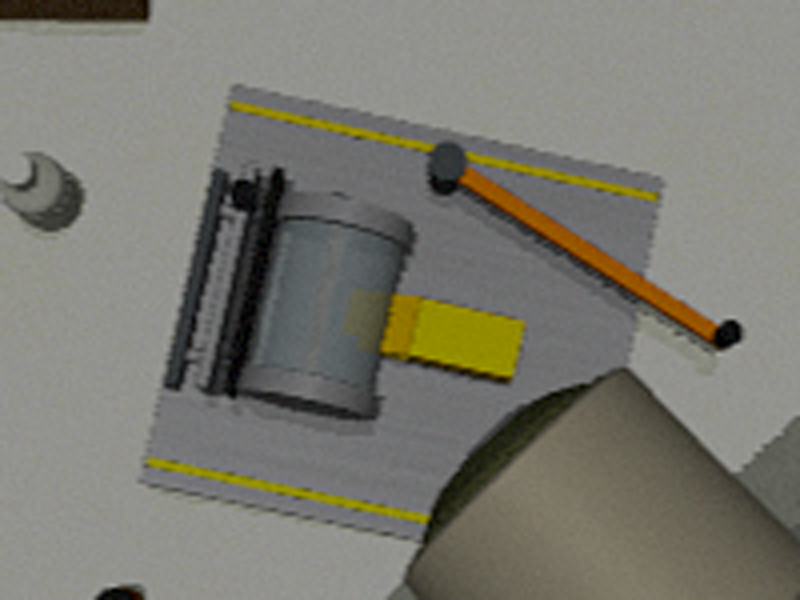

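View pics/side12.png

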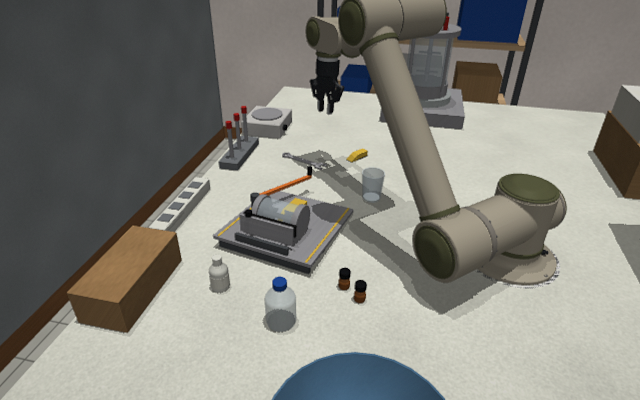

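Run:
```python
from plan import *
for u in((525,320),(513,381),(418,297),(411,357)):
    o,d=ray("top",(u[0]/4+200-.4,u[1]/4+110-.4)); t=((O+N*.034-o)@N)/(d@N); print((Dinv(o+d*t)*1000).round(1))
from rig import close_job
print(close_job())
```

```text
[ 15.7 -92.4  34. ]
[-25.9 -92.8  34. ]
[ 15.6 -20.   34. ]
[-24.5 -23.8  34. ]
the job is handed in; nothing more can be done
None
```

I wedged the vessel against the back pad with the larger chock, let go, then swung the bar open by its knob. The job is handed in at about 25 s of the 72 s allowed.

- **Push:** the chock slid toe first under the bar. The vessel rolled at about 3.5–5 N, then the force rose sharply at the pad. The hand force at the end averaged 10.5 to 10.6 N, slightly over the 10 N asked for. The single highest reading I saw was about 11 N at the wrist. The force on the glass itself was not measured.
- **Vessel and chock:** after the bar was open, the chock's rear face measured at −92.6 mm on the deck, against −93.3 mm expected at release, so it had not slipped. The vessel's centre was near +36 mm, which fits a chock at that position touching it, and in the pictures the vessel rests on the pad.
- **Bar:** it stands open at about 69.5 degrees (1.21 rad). The gripper let go of the knob and was moved clear.
- **Other things:** nothing else was touched, and the beaker, spanner, bottles, vials and small chock look to be where they were.

My last checks agreed with each other; none failed. The only oddity was about 5 N of up-and-down load on the knob while I held it.

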